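# Thread a guide rod through both bushings of a probe stand

## Robot

A 7-joint arm with a two-finger parallel gripper is mounted at the origin on a cart in front of the work surface, level with it; the furniture and walls round the work are solid. World frame = base frame: x ahead of the robot, y to its left, z up, the work surface at z = 0. Lengths are in m, angles in rad, forces in N, time in s.
With the tool pointing down it reaches from about 0.425 to 0.875 m from the base axis. Payload 4.7 kg.
Tool frame: the origin (TCP) lies at the very end of the fingers, on their centre line; the grasp point (between the pads) lies 19 mm behind it; z points along the fingers, y is the line along which they close (so a half turn about z gives the same grasp; the last joint's range is limited). The gripper opens to 87 mm and grips with 3 to 60 N. Pads are 19 mm wide; open, the fingers measure 117 mm over their backs; the gripper's body (75 mm by 190 mm) begins 51 mm behind the grasp point.
Start: joints at [1.248, 0.321, -0.07, 1.45, 0.023, 1.371, -0.057], TCP at [0.215, -0.614, 0.223] pointing down, gripper open.
Joint ranges: [-2.86, 2.86], [-0.3, 2.09], [-1.38, 1.24], [0.06, 2.45], [-1.56, 4.7], [0.09, 2.05], [-2.69, 2.69]. Speed limits (rad/s): [2.57, 2.57, 3.14, 3.14, 3.14, 3.14, 3.14].

## Interface

Orientations are given as a rotation vector (axis times angle).
In Python, from bench import ctrl, vision gives the robot as it stands.
- The arm moves only by the tool jog_arm, never from a script. Its argument "increments" is a list of rows, each an object of numbers: "tx", "ty", "tz": the shift along the tool's x, y, z in mm; "wx", "wy", "wz": the turn, a rotation vector about the tool's x, y, z in rad; "gripper": the opening, from 0 (shut) to 1 (fully open). In form: [{"tx": .., "ty": .., "tz": .., "wx": .., "wy": .., "wz": .., "gripper": ..}, ...]. A call has exactly 5 rows; each row is the pose to reach, as a shift and turn from the pose commanded when the call began, along the tool's axes at that moment; what a row does not reach only later rows make up. A row lasts 1/12 s, in which the tool goes at most 41.7 mm and 7.16 degrees, less where a joint would pass 70% of its speed; a pose out of reach is approached as far as the arm can. A call with a gripper value outside its range is refused whole. The fingers move at their own pace and stop on an object; "grip_force" is the grip in N (left out, the last holds). Time passes only in rows, so rows that repeat a pose let the fingers close, or fill a call up. It gives the time, the measured TCP pose, the force, the opening and the grip force at its end, in the units of the state.
- ctrl.get_state(): the state, without advancing time (a new reading comes with each control period).
- vision.get_image(name): name is "side" or "top" or "wrist"; returns a dict with "color" (420x560x3 uint8, blue, green, red), "fx", "fy", "cx", "cy" (pixels), "k1" (the pictures are not rectified: a ray, as slopes to the right and down, at radius r is drawn at 1 + k1 r^2 times it, then the intrinsics apply), "extrinsics" (4x4, takes a point from world to camera coordinates). Camera axes: x right, y down, z forward; pixel columns grow to the right and rows downward; lengths in m; the calibration is good to about 2 mm. A picture is of the moment at which its call begins. There is no depth.
- ctrl.close_job(): hands the job in; it is judged then, once.
Trained networks look in the newest picture that a camera, given by its name, has taken for a name from the list of things; names that differ only in an ending like _2 or _b are one class to them, and where a whole thing is asked for, a point or a joint stands for the part that bears it (a point fixed in the world has none). Each returns a list of dicts, best first, with "conf" (0 to 1); they miss things now and then, are a little off and sometimes report something else, mostly with a low value. They report only what shows in the picture. A call takes as long as a camera call.
- vision.spot_in(camera, thing): "bbox" ([left, top, right, bottom] in pixels, round what is visible of it).
The state is a dict: "time": time; "joint_positions": joint angles; "qd": joint speeds; "joint_torque": joint torques, N m; "position": TCP position; "tool_rot": TCP orientation; "ft_force": force on the tool from outside, world axes, zero at the start; "torque": the same for the moment, N m; "grip_width": opening from 0.0 (shut) to 1.0 (fully open); "grip_force": force on a finger pad.
Only numpy, scipy, OpenCV 4.12 (cv2) and the standard library are available. Lean on these libraries where they do the work, as an engineer would, in place of code of your own. Each camera call takes 0.05 s, during which the arm holds its last target. There are 200 camera calls.

## Task

Swing the blue upper arm of the probe stand by its black knob round to its stop, so that its brass bushing is straight above the one in the lower arm. Then take the plain steel rod with the orange grip and red ring out of the holder (leave the shouldered pin with the green grip in it) and thread it down through the upper bushing and on through the lower one until the red ring is level with the top of the upper bushing. Finish still holding the rod there, hanging from the gripper and at rest, so that a colleague can fit a collar from below, and do not disturb the other things.

Things in the scene. Friction and masses are not known exactly. Their poses are not given: they have to be found in the camera images.
- stand: probe stand, fixed: dark base plate 110 (x) x 150 (y) x 12 mm, origin at the centre of its underside, z up. In its frame: steel column, 22 mm thick, at (0, 40) mm; fixed aluminium lower arm from it towards -y, 30 mm wide, z 45 to 60 mm; blue upper arm, 30 mm wide, z 90 to 105 mm, turning on the column; thin stop pin, top at z 103 mm, at (19.5, 3) mm beside the closed upper arm
- pivot (a point): the vertical hinge axis of the upper arm, at the height of the arm's top face (105 mm above the bench)
- swing_arm (a joint): hinge of the blue upper arm, rad: 0 = at its stop, upper bushing exactly above the lower one, arm along the stand's -y; grows as the arm swings open, clockwise from above, towards the stand's -x; range 0 to 1.1. It stays where it is left (friction 0.10 N m, about 1 N at the knob)
- knob (a point): centre of the top of the black round knob near the free end of the upper arm, 108 mm from the hinge axis; knob 15 mm in diameter, its grip from 108 to 128 mm above the bench
- upper_bush (a point): centre of the mouth of the upper bushing (top of its brass ring, 108 mm above the bench), 75 mm from the hinge axis, moving with the arm; z up. Bore: a 12 mm through hole, 15 mm long; the brass ring on it is 3 mm high with a 14.4 mm opening that leads in
- lower_bush (a point): centre of the mouth (top of the brass ring, 63 mm above the bench) of the bushing in the fixed lower arm; same bore, 12 mm, its underside 45 mm above the bench; beneath it is free space down to the base plate's top at 12 mm
- holder: grey pin holder fixed to the bench, 50 (x) x 116 (y) x 60 mm high, on a black foot 62 x 128 x 6 mm; origin at the centre of its underside. Two vertical blind holes, 11.6 mm wide, 50 mm deep (floor 10 mm above the bench), at y = -35 and +35 mm in its frame; the rod and the shouldered pin stand in them, either in either
- rod: plain steel guide rod, upright in the holder, 0.1 kg, 10 mm thick, 141 mm long with its grip; origin at the centre of its lower end, z towards the grip. Lower end tapered to 6.4 mm over 5 mm. Grip: square orange block 18 x 18 mm in line with the rod's x and y, 105 to 141 mm above the lower end. Red ring 8 mm wide, centred 75 mm above the lower end
- rod_tip (a point): centre of the rod's lower end
- rod_ring (a point): centre of the red ring on the rod's axis, 75 mm above its lower end
- shoulder_pin: the other pin in the holder, to be left there: green grip of the same size and height, no red ring, and a shoulder 18 mm thick from 58 mm above its lower end up to the grip; origin at the centre of its lower end
- multimeter: yellow and black handheld multimeter lying on the bench, 157 x 99 x 38 mm, origin at the centre of its underside; a bystander
- terminal_block: green terminal block, 53 x 66 x 21 mm, origin at the centre of its underside; a bystander
- side_cutters: red-handled side cutters lying flat, 89 x 122 x 14 mm, origin at the centre of the underside; a bystander

How it is judged:
On the way, in this order (a step that is already met when the one before it is completed fails the run):
1. the upper arm is swung round to its stop (within 0.06 rad) while the rod is still in the holder (value of joint swing_arm below 0.06 rad and distance of rod from where it was at the start of the episode below 0.02 m), for 0.1 s.
2. the rod has been taken out of the holder: its lower end is above the holder's top (height (world z) of rod_tip above 0.065 m and contact force between the fingers and rod above 1 N), for 0.1 s.
3. the rod's lower end is in the upper bushing and not yet in the lower one (horizontal distance between rod_tip and upper_bush below 0.007 m and z of rod_tip in the frame of upper_bush below -0.003 m and z of rod_tip in the frame of lower_bush above 0 m), for 0.04 s.
At the end, for the whole second after the job is handed in: Upper arm at its stop (0.06 rad); rod held (over 2 N), at rest, through both bushings (axis within 5 mm of both centres), lower end out below the lower one, red ring centre within 8 mm of the upper bushing's top; shouldered pin (20 mm) and other things (30 mm) where they were (value of joint swing_arm below 0.06 rad and horizontal distance between rod_tip and lower_bush below 0.005 m and horizontal distance between rod_ring and upper_bush below 0.005 m and z of rod_tip in the frame of lower_bush below -0.02 m and z of rod_ring in the frame of upper_bush between -0.008 and 0.008 m and contact force between the fingers and rod above 2 N and linear speed of rod below 0.02 m/s and distance of shoulder_pin from where it was at the start of the episode below 0.02 m and distance of each of multimeter, terminal_block, side_cutters from where it was at the start of the episode below 0.03 m); the arm keeps its last pose, push and grip.
It fails at once if the shouldered pin is pulled out of the holder or knocked (moved over 20 mm) (distance of shoulder_pin from where it was at the start of the episode above 0.02 m).
It fails at once if a bystander (multimeter, terminal block, side cutters) is moved over 30 mm (distance of any of multimeter, terminal_block, side_cutters from where it was at the start of the episode above 0.03 m).
It also fails if it takes over 51 s, if anything falls off the work surface, if the arm or the gripper's body presses on something with over 40 N, if the wrist force passes 120 N, or if a joint passes its speed limit or range.

## Working session

There is one attempt and no reset: what is moved stays moved. The work goes in short steps, Python scripts to look and compute and a tool call to move; the robot and the scene stay as the last step left them, time stands still between calls to the robot, and variables do not carry over. Pictures are saved under pics/ and viewed, at most 10 in all, crops included, and the job is handed in when it is done.

Besides the shell and the picture viewer there is one more tool, called after ">>>" by a JSON object that holds its "fn" and its "kwargs", one argument or row to a line. jog_arm: Moves the arm, as the interface text tells. Its arguments: {"type":"object","properties":{"increments":{"type":"array"},"grip_force":{"type":"number"}},"required":["increments"]}

```bash
mkdir -p pics; ls
cat > h.py <<'E'
import numpy as np, cv2, json, pickle
from scipy.spatial.transform import Rotation as R
from bench import ctrl, vision
def img(cam,name=None):
    d=vision.get_image(cam)
    if name: cv2.imwrite('pics/%s.png'%name,d['color'])
    return d
def ray(d,u,v):
    x=(u-d['cx'])/d['fx'];y=(v-d['cy'])/d['fy'];k=d['k1']
    rd=np.hypot(x,y);r=rd
    for _ in range(30): r=rd/(1+k*r*r)
    s=1/(1+k*r*r)
    E=np.array(d['extrinsics']);Rm=E[:3,:3];c=-Rm.T@E[:3,3]
    return c,Rm.T@np.array([x*s,y*s,1])
def atz(d,u,v,z):
    c,r=ray(d,u,v);return c+r*(z-c[2])/r[2]
def proj(d,p):
    E=np.array(d['extrinsics']);q=E[:3,:3]@np.asarray(p,float)+E[:3,3]
    x,y=q[0]/q[2],q[1]/q[2];s=1+d['k1']*(x*x+y*y)
    return np.array([d['fx']*x*s+d['cx'],d['fy']*y*s+d['cy']])
E
python3 - <<'E'
from h import *
np.set_printoptions(precision=3,suppress=True)
s=ctrl.get_state();print(s['time'],s['position'],s['tool_rot'],R.from_rotvec(s['tool_rot']).as_matrix())
for c in('top','side'):
    d=img(c,c+'0');E=np.array(d['extrinsics']);print(c,-E[:3,:3].T@E[:3,3],d['fx'],d['k1'])
    for t in('stand','knob','upper_bush','lower_bush','holder','rod','shoulder_pin','multimeter','terminal_block','side_cutters'):
        r=vision.spot_in(c,t)
        print(t,[(np.round(x['bbox']),round(x['conf'],2)) for x in r[:2]])
E
```

```text
pics
0.0 [ 0.215 -0.613  0.221] [-3.095 -0.526  0.001] [[ 0.944  0.33  -0.001]
 [ 0.33  -0.944  0.002]
 [-0.    -0.002 -1.   ]]
top [0.423 0.006 1.585] 535.9960087481546 -0.14510260133174188
stand [(array([231., 196., 281., 236.]), 0.8), (array([307., 132., 356., 164.]), 0.36)]
knob [(array([234., 208., 275., 235.]), 0.82)]
upper_bush [(array([234., 206., 279., 234.]), 0.93)]
lower_bush [(array([225., 196., 282., 236.]), 0.93)]
holder [(array([343., 207., 386., 242.]), 0.8)]
rod []
shoulder_pin [(array([230., 207., 282., 235.]), 0.44)]
multimeter [(array([306., 131., 357., 163.]), 0.69)]
terminal_block [(array([278., 251., 299., 272.]), 0.47)]
side_cutters [(array([157., 238., 201., 265.]), 0.86)]
side [ 0.529 -0.828  0.645] 444.87459046221824 -0.1039759103155329
stand [(array([232., 175., 292., 247.]), 0.97)]
knob [(array([237., 176., 268., 211.]), 0.63)]
upper_bush [(array([236., 176., 274., 215.]), 0.59)]
lower_bush [(array([237., 178., 292., 243.]), 0.89)]
holder [(array([222., 283., 282., 358.]), 0.89)]
rod [(array([253., 278., 266., 320.]), 0.86)]
shoulder_pin [(array([234., 250., 246., 296.]), 0.63)]
multimeter [(array([344., 253., 380., 316.]), 0.75)]
terminal_block [(array([188., 239., 219., 266.]), 0.75)]
side_cutters [(array([207., 172., 239., 194.]), 0.63)]
```

Run:
```python
import cv2,numpy as np
t=cv2.imread('pics/top0.png')[120:280,150:400]; s=cv2.imread('pics/side0.png')[150:370,170:390]
cv2.imwrite('pics/t1.png',cv2.resize(t,None,fx=3.2,fy=3.2,interpolation=cv2.INTER_CUBIC))
cv2.imwrite('pics/s1.png',cv2.resize(s,None,fx=2.7,fy=2.7,interpolation=cv2.INTER_CUBIC))
```

```text
(no output)
```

View pics/t1.png

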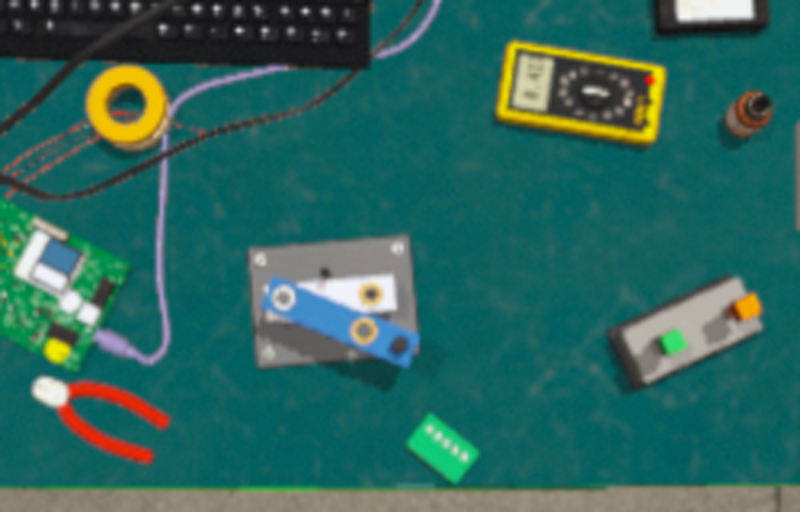

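View pics/s1.png

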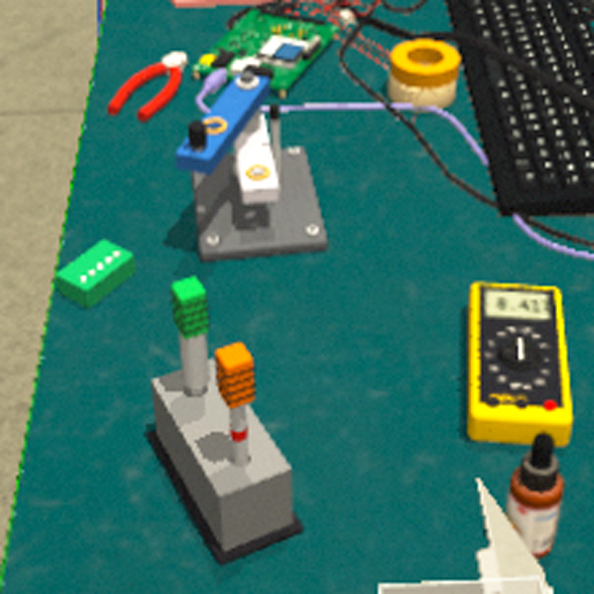

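Run:
```python
from h import *
np.set_printoptions(precision=4,suppress=True)
d=img('top');e=img('side')
T=dict(hinge=(283,297,.106),lower=(371,293,.063),upper=(364,330,.108),knob=(399,344,.128),orange=(746,306,.151),green=(673,341,.151),c1=(250,250,.012),c2=(409,237,.012),c3=(257,367,.012),c4=(417,355,.012))
S=dict(hinge=(250,80,.106),lower=(258,172,.063),upper=(214,125,.108),knob=(198,124,.128),orange=(234,352,.151),green=(188,286,.151))
P={}
for k,(x,y,z) in T.items():
    P[k]=p=atz(d,150+x/3.2,120+y/3.2,z); print(k,p, atz(e,170+S[k][0]/2.7,150+S[k][1]/2.7,z) if k in S else '')
print('hinge-lower',np.linalg.norm((P['hinge']-P['lower'])[:2]),'hinge-upper',np.linalg.norm((P['hinge']-P['upper'])[:2]),'knob',np.linalg.norm((P['hinge']-P['knob'])[:2]),'grips',np.linalg.norm((P['orange']-P['green'])[:2]))
a=lambda p,q:np.degrees(np.arctan2(*(P[q]-P[p])[[1,0]]))
print(a('hinge','lower'),a('hinge','upper'),a('hinge','knob'),a('c1','c2'),a('c3','c4'),a('green','orange'))
w=img('wrist');E=np.array(w['extrinsics']);s=ctrl.get_state();Rt=R.from_rotvec(s['tool_rot']).as_matrix()
print('cam in tool',Rt.T@(-E[:3,:3].T@E[:3,3]-s['position']),E[:3,:3]@Rt,w['fx'])
```

```text
hinge [0.5197 0.0946 0.106 ] [0.5242 0.0977 0.106 ]
lower [0.526  0.0189 0.063 ] [0.5282 0.0156 0.063 ]
upper [0.491  0.0246 0.108 ] [0.493 0.022 0.108]
knob [ 0.4782 -0.0054  0.128 ] [ 0.4814 -0.0072  0.128 ]
orange [ 0.5089 -0.2984  0.151 ] [ 0.5098 -0.2999  0.151 ]
green [ 0.4795 -0.2358  0.151 ] [ 0.4808 -0.237   0.151 ]
c1 [0.5692 0.1308 0.012 ] 
c2 [ 0.5812 -0.0156  0.012 ] 
c3 [0.4616 0.1239 0.012 ] 
c4 [ 0.4725 -0.0228  0.012 ] 
hinge-lower 0.07592728655051899 hinge-upper 0.07565966067263648 knob 0.10828748920136849 grips 0.06922649034799115
-85.21584349666678 -112.26054812753794 -112.54047228761634 -85.32808468927972 -85.74513939379878 -64.84003213130232
cam in tool [ 0.0722 -0.0004 -0.1612] [[ 0.      1.      0.0018]
 [-0.9642  0.0005 -0.2653]
 [-0.2653 -0.0018  0.9642]] 312.42980749689997
```

The networks and the picture agree: the stand's hinge, bushings and knob are at x ≈ 0.48–0.53, y ≈ 0–0.1, and their spacings come out at 75.7 and 108.3 mm as specified. The orange grip is at (0.509, -0.299) and the green one at (0.480, -0.236). Next I move over the knob.

>>> {"fn": "jog_arm", "kwargs": {
  "increments": [
    {"tx":23,"ty":-24},
    {"tx":45,"ty":-49},
    {"tx":68,"ty":-73},
    {"tx":90,"ty":-98},
    {"tx":113,"ty":-122}
  ],
  "grip_force": 10
}}

```text
validation failed for argument at $.in...
```

>>> {"fn": "jog_arm", "kwargs": {
  "increments": [
    {"tx":23,"ty":-24,"tz":0,"wx":0,"wy":0,"wz":0,"gripper":1},
    {"tx":45,"ty":-49,"tz":0,"wx":0,"wy":0,"wz":0,"gripper":1},
    {"tx":68,"ty":-73,"tz":0,"wx":0,"wy":0,"wz":0,"gripper":1},
    {"tx":90,"ty":-98,"tz":0,"wx":0,"wy":0,"wz":0,"gripper":1},
    {"tx":113,"ty":-122,"tz":0,"wx":0,"wy":0,"wz":0,"gripper":1}
  ],
  "grip_force": 10
}}

```text
time: 1.67
position: [0.2814, -0.4595, 0.2226]
tool_rot: [3.097, 0.526, -0.0]
ft_force: [0.9, 0.1, 0.5]
grip_width: 1.001
grip_force: 0.0
```

>>> {"fn": "jog_arm", "kwargs": {
  "increments": [
    {"tx":28,"ty":-30,"tz":0,"wx":0,"wy":0,"wz":0,"gripper":1},
    {"tx":56,"ty":-60,"tz":0,"wx":0,"wy":0,"wz":0,"gripper":1},
    {"tx":84,"ty":-90,"tz":0,"wx":0,"wy":0,"wz":0,"gripper":1},
    {"tx":112,"ty":-120,"tz":0,"wx":0,"wy":0,"wz":0,"gripper":1},
    {"tx":140,"ty":-150,"tz":0,"wx":0,"wy":0,"wz":0,"gripper":1}
  ]
}}

```text
time: 2.08
position: [0.3641, -0.2713, 0.2228]
tool_rot: [3.096, 0.526, 0.0]
ft_force: [1.2, -0.6, -1.3]
grip_width: 0.996
grip_force: 0.0
```

>>> {"fn": "jog_arm", "kwargs": {
  "increments": [
    {"tx":28,"ty":-30,"tz":0,"wx":0,"wy":0,"wz":0,"gripper":1},
    {"tx":56,"ty":-60,"tz":0,"wx":0,"wy":0,"wz":0,"gripper":1},
    {"tx":84,"ty":-90,"tz":0,"wx":0,"wy":0,"wz":0,"gripper":1},
    {"tx":112,"ty":-120,"tz":0,"wx":0,"wy":0,"wz":0,"gripper":1},
    {"tx":140,"ty":-150,"tz":0,"wx":0,"wy":0,"wz":0,"gripper":1}
  ]
}}

```text
time: 2.5
position: [0.4467, -0.0834, 0.223]
tool_rot: [3.096, 0.526, 0.001]
ft_force: [0.8, -0.9, -1.0]
grip_width: 1.0
grip_force: 0.0
```

>>> {"fn": "jog_arm", "kwargs": {
  "increments": [
    {"tx":12,"ty":-13,"tz":0,"wx":0,"wy":0,"wz":-0.12,"gripper":0.5},
    {"tx":24,"ty":-26,"tz":0,"wx":0,"wy":0,"wz":-0.24,"gripper":0.5},
    {"tx":36,"ty":-39,"tz":0,"wx":0,"wy":0,"wz":-0.36,"gripper":0.5},
    {"tx":48,"ty":-52,"tz":0,"wx":0,"wy":0,"wz":-0.48,"gripper":0.5},
    {"tx":57,"ty":-62,"tz":0,"wx":0,"wy":0,"wz":-0.6,"gripper":0.5}
  ]
}}

```text
time: 2.92
position: [0.48, -0.0063, 0.2228]
tool_rot: [2.798, 1.429, 0.001]
ft_force: [0.1, -0.1, 0.1]
grip_width: 0.706
grip_force: 0.0
```

>>> {"fn": "jog_arm", "kwargs": {
  "increments": [
    {"tx":0,"ty":0,"tz":0,"wx":0,"wy":0,"wz":-0.12,"gripper":0.5},
    {"tx":0,"ty":0,"tz":0,"wx":0,"wy":0,"wz":-0.24,"gripper":0.5},
    {"tx":0,"ty":0,"tz":0,"wx":0,"wy":0,"wz":-0.24,"gripper":0.5},
    {"tx":0,"ty":0,"tz":0,"wx":0,"wy":0,"wz":-0.24,"gripper":0.5},
    {"tx":0,"ty":0,"tz":0,"wx":0,"wy":0,"wz":-0.24,"gripper":0.5}
  ]
}}

```text
time: 3.33
position: [0.4795, -0.0082, 0.2226]
tool_rot: [2.616, 1.739, 0.0]
ft_force: [0.1, -0.3, 0.0]
grip_width: 0.504
grip_force: 0.0
```

```bash
cat >> h.py <<'E'
np.set_printoptions(precision=4,suppress=True)
def togo(p,head=None):
    """tool-axes shift (mm) and wz to bring the TCP to world p, tool y to heading (deg)"""
    s=ctrl.get_state();M=R.from_rotvec(s['tool_rot']).as_matrix()
    h=np.degrees(np.arctan2(M[1,1],M[0,1]))
    print('t',s['time'],'pos',s['position'],'yhead',h,'tilt',M[:,2],'shift',1e3*M.T@(np.array(p)-s['position']),'wz',None if head is None else -np.radians(head-h))
E
python3 - <<'E'
from h import *
w=img('wrist','w1')
for k,p in dict(knob=(.480,-.006,.128),upper=(.492,.0235,.108),lower=(.5268,.0178,.063),hinge=(.5213,.0957,.106)).items(): print(k,proj(w,p))
for t in('knob','upper_bush','lower_bush'): print(t,[(x['bbox'],round(x['conf'],2)) for x in vision.spot_in('wrist',t)[:2]])
togo((.480,-.006,.2),-22.4)
E
```

```text
knob [284.3531 209.1724]
upper [283.9542 168.4469]
lower [317.7092 154.2065]
hinge [282.8488  74.0571]
knob [([259.3, 54.5, 300.2, 219.3], 0.93)]
upper_bush [([264.0, 55.6, 296.8, 216.9], 0.81)]
lower_bush [([228.4, 33.4, 363.7, 214.8], 0.92)]
t 3.5333 pos [ 0.4795 -0.0081  0.2226] yhead -22.656947500614603 tilt [ 0.0001 -0.0002 -1.    ] shift [ 2.1571 -0.3969 22.5659] wz -0.004484579890494998
```

View pics/w1.png

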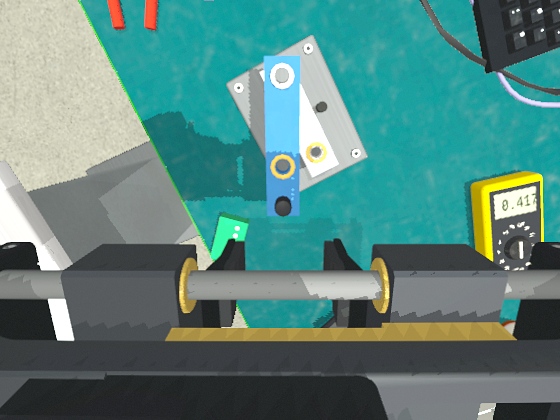

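Knob at (283, 206), upper bushing at (283, 166) and lower bushing at (316, 152) all sit within about 3 px of my prediction. The fingers straddle the arm line, so I descend and grip the knob.

>>> {"fn": "jog_arm", "kwargs": {
  "increments": [
    {"tx":1,"ty":0,"tz":28,"wx":0,"wy":0,"wz":0,"gripper":0.5},
    {"tx":2,"ty":0,"tz":56,"wx":0,"wy":0,"wz":0,"gripper":0.5},
    {"tx":2,"ty":0,"tz":84,"wx":0,"wy":0,"wz":0,"gripper":0.5},
    {"tx":2,"ty":0,"tz":103,"wx":0,"wy":0,"wz":0,"gripper":0.5},
    {"tx":2,"ty":0,"tz":112,"wx":0,"wy":0,"wz":0,"gripper":0.5}
  ]
}}

```text
time: 3.95
position: [0.4784, -0.0062, 0.1079]
tool_rot: [-2.612, -1.741, 0.005]
ft_force: [-0.1, -0.3, 0.2]
grip_width: 0.501
grip_force: 0.0
```

>>> {"fn": "jog_arm", "kwargs": {
  "increments": [
    {"tx":0,"ty":0,"tz":0,"wx":0,"wy":0,"wz":0,"gripper":0},
    {"tx":0,"ty":0,"tz":0,"wx":0,"wy":0,"wz":0,"gripper":0},
    {"tx":0,"ty":0,"tz":0,"wx":0,"wy":0,"wz":0,"gripper":0},
    {"tx":0,"ty":0,"tz":0,"wx":0,"wy":0,"wz":0,"gripper":0},
    {"tx":0,"ty":0,"tz":0,"wx":0,"wy":0,"wz":0,"gripper":0}
  ],
  "grip_force": 10
}}

```text
time: 4.37
position: [0.4812, -0.0062, 0.1118]
tool_rot: [2.612, 1.742, 0.002]
ft_force: [-1.1, 0.8, 1.4]
grip_width: 0.21
grip_force: 0.4
```

>>> {"fn": "jog_arm", "kwargs": {
  "increments": [
    {"tx":0.1,"ty":5.2,"tz":0,"wx":0,"wy":0,"wz":-0.048,"gripper":0},
    {"tx":0.5,"ty":10.4,"tz":0,"wx":0,"wy":0,"wz":-0.096,"gripper":0},
    {"tx":1.1,"ty":15.5,"tz":0,"wx":0,"wy":0,"wz":-0.144,"gripper":0},
    {"tx":2,"ty":20.6,"tz":0,"wx":0,"wy":0,"wz":-0.192,"gripper":0},
    {"tx":3.1,"ty":25.7,"tz":0,"wx":0,"wy":0,"wz":-0.24,"gripper":0}
  ]
}}

```text
time: 4.78
position: [0.5057, -0.0127, 0.1115]
tool_rot: [2.383, 2.047, 0.001]
ft_force: [-1.7, 2.3, 1.8]
grip_width: 0.162
grip_force: 10.0
```

Run:
```python
from h import *
s=ctrl.get_state();print(s['ft_force'],s['torque'],s['grip_width'],s['grip_force'])
togo((.530,-.012,.110),4.6)
```

```text
[-1.7304  2.3345  1.8369] [0.3867 0.232  0.0229] 0.16167374884078797 10.000831335783005
t 4.7833 pos [ 0.5057 -0.0127  0.1115] yhead -8.681762865995104 tilt [ 0.0008  0.0002 -1.    ] shift [ 4.3162 23.8759  1.5013] wz -0.23181049248073296
```

>>> {"fn": "jog_arm", "kwargs": {
  "increments": [
    {"tx":0.1,"ty":5.2,"tz":0,"wx":0,"wy":0,"wz":-0.048,"gripper":0},
    {"tx":0.5,"ty":10.4,"tz":0,"wx":0,"wy":0,"wz":-0.096,"gripper":0},
    {"tx":1.1,"ty":15.5,"tz":0,"wx":0,"wy":0,"wz":-0.144,"gripper":0},
    {"tx":2,"ty":20.6,"tz":0,"wx":0,"wy":0,"wz":-0.192,"gripper":0},
    {"tx":3.1,"ty":25.7,"tz":0,"wx":0,"wy":0,"wz":-0.24,"gripper":0}
  ]
}}

```text
time: 5.2
position: [0.5299, -0.0133, 0.1112]
tool_rot: [-2.119, -2.315, 0.003]
ft_force: [-15.6, 2.1, 12.5]
grip_width: 0.167
grip_force: 10.0
```

Run:
```python
from h import *
s=ctrl.get_state();print(s['ft_force'],s['torque'],s['grip_width'],s['grip_force'])
togo((.530,-.012,.110),4.6)
```

```text
[-15.6145   2.1458  12.5107] [ 0.4184  3.5086 -0.0519] 0.1672784390711623 9.985259100794792
t 5.2 pos [ 0.5299 -0.0133  0.1112] yhead 5.065530171362483 tilt [-0.0035  0.0003 -1.    ] shift [1.2481 0.233  1.2314] wz 0.008125034257648754
```

At the stop: the reaction force is 15 N. I relax, release and rise.

>>> {"fn": "jog_arm", "kwargs": {
  "increments": [
    {"tx":0,"ty":-0.5,"tz":0,"wx":0,"wy":0,"wz":0,"gripper":0},
    {"tx":0,"ty":-0.8,"tz":0,"wx":0,"wy":0,"wz":0,"gripper":0.4},
    {"tx":0,"ty":-0.8,"tz":0,"wx":0,"wy":0,"wz":0,"gripper":0.5},
    {"tx":0,"ty":-0.8,"tz":0,"wx":0,"wy":0,"wz":0,"gripper":0.5},
    {"tx":0,"ty":-0.8,"tz":0,"wx":0,"wy":0,"wz":0,"gripper":0.5}
  ]
}}

```text
time: 5.62
position: [0.5306, -0.0144, 0.1108]
tool_rot: [2.124, 2.314, 0.0]
ft_force: [0.2, -0.2, 0.6]
grip_width: 0.391
grip_force: 0.0
```

>>> {"fn": "jog_arm", "kwargs": {
  "increments": [
    {"tx":0,"ty":0,"tz":-20,"wx":0,"wy":0,"wz":0,"gripper":0.5},
    {"tx":0,"ty":0,"tz":-50,"wx":0,"wy":0,"wz":0,"gripper":0.5},
    {"tx":0,"ty":0,"tz":-80,"wx":0,"wy":0,"wz":0,"gripper":0.5},
    {"tx":0,"ty":0,"tz":-110,"wx":0,"wy":0,"wz":0,"gripper":0.5},
    {"tx":0,"ty":0,"tz":-130,"wx":0,"wy":0,"wz":0,"gripper":0.5}
  ]
}}

```text
time: 6.03
position: [0.5313, -0.014, 0.2437]
tool_rot: [2.122, 2.312, 0.003]
ft_force: [1.0, 0.7, 0.8]
grip_width: 0.497
grip_force: 0.0
```

Run:
```python
from h import *
w=img('wrist','w2');d=img('top','top2');e=img('side','side2')
for n,c in(('w',w),('t',d),('s',e)): print(n,[proj(c,p) for p in((.530,-.012,.128),(.5273,.0208,.108),(.5213,.0957,.106))])
a=w['color'][20:260,180:400];b=cv2.resize(e['color'][160:250,220:300],None,fx=4,fy=4,interpolation=cv2.INTER_CUBIC)
a=cv2.resize(a,None,fx=1.8,fy=1.8,interpolation=cv2.INTER_CUBIC)[:432]
o=np.zeros((440,800,3),np.uint8);o[:a.shape[0],:a.shape[1]]=a;o[:b.shape[0],400:400+b.shape[1]]=b
cv2.imwrite('pics/c2.png',o)
togo((.509,-.299,.24),None)
```

```text
w [array([282.724 , 203.3159]), array([282.8214, 164.4705]), array([283.2498,  79.9589])]
t [array([277.083 , 208.5007]), array([265.1225, 210.0101]), array([238.0419, 212.2384])]
s [array([265.6994, 196.2274]), array([264.468, 195.986]), array([261.3789, 180.0963])]
t 6.1833 pos [ 0.5315 -0.0142  0.2423] yhead 4.908808847975312 tilt [ 0.004  -0.0011 -1.    ] shift [-281.8385  -46.8102    2.5566] wz None
```

View pics/c2.png

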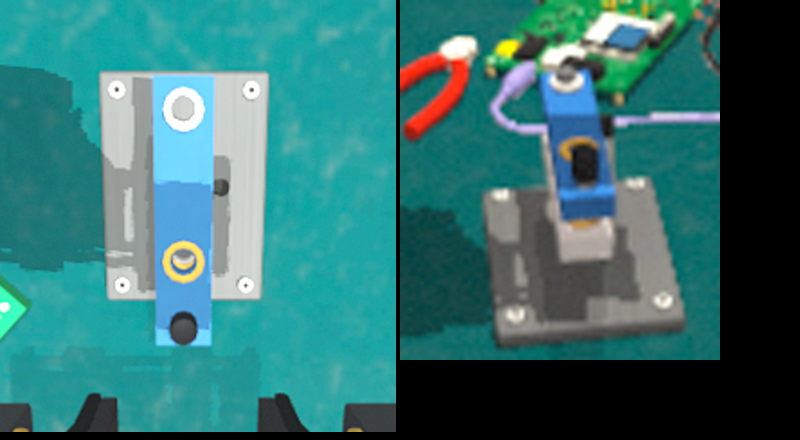

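The arm is closed against its stop pin. The upper bushing is at about wrist pixel (281.7, 165), predicted (282.8, 164.5). Next, over the rod.

>>> {"fn": "jog_arm", "kwargs": {
  "increments": [
    {"tx":-30,"ty":-5,"tz":0,"wx":0,"wy":0,"wz":0,"gripper":0.6},
    {"tx":-66,"ty":-11,"tz":0,"wx":0,"wy":0,"wz":0,"gripper":0.6},
    {"tx":-102,"ty":-17,"tz":0,"wx":0,"wy":0,"wz":0,"gripper":0.6},
    {"tx":-138,"ty":-23,"tz":0,"wx":0,"wy":0,"wz":0,"gripper":0.6},
    {"tx":-172,"ty":-29,"tz":0,"wx":0,"wy":0,"wz":0,"gripper":0.6}
  ]
}}

```text
time: 6.6
position: [0.5149, -0.19, 0.2389]
tool_rot: [-2.123, -2.313, 0.002]
ft_force: [0.7, -1.2, 0.3]
grip_width: 0.599
grip_force: 0.0
```

>>> {"fn": "jog_arm", "kwargs": {
  "increments": [
    {"tx":-30,"ty":-5,"tz":0,"wx":0,"wy":0,"wz":-0.08,"gripper":0.6},
    {"tx":-60,"ty":-10,"tz":0,"wx":0,"wy":0,"wz":-0.16,"gripper":0.6},
    {"tx":-90,"ty":-15,"tz":0,"wx":0,"wy":0,"wz":-0.26,"gripper":0.6},
    {"tx":-110,"ty":-18,"tz":0,"wx":0,"wy":0,"wz":-0.35,"gripper":0.6},
    {"tx":-110,"ty":-18,"tz":0,"wx":0,"wy":0,"wz":-0.35,"gripper":0.6}
  ]
}}

```text
time: 7.02
position: [0.5048, -0.3053, 0.2379]
tool_rot: [-1.693, -2.643, 0.004]
ft_force: [-0.1, -0.2, -1.4]
grip_width: 0.601
grip_force: 0.0
```

Run:
```python
from h import *
w=img('wrist','w3')
for k,p in dict(orange=(.5094,-.299,.151),green=(.480,-.2364,.151),tip=(.5094,-.299,.133)).items(): print(k,proj(w,p))
for t in('rod','shoulder_pin'): print(t,[(x['bbox'],round(x['conf'],2)) for x in vision.spot_in('wrist',t)[:2]])
togo((.5094,-.299,.116),25.2)
```

```text
orange [292.801  210.4146]
green [292.754  123.5634]
tip [292.2974 204.9303]
rod [([277.6, 182.4, 300.1, 220.7], 0.69)]
shoulder_pin [([283.3, 110.9, 305.4, 135.6], 0.65)]
t 7.1667 pos [ 0.5074 -0.2981  0.2392] yhead 24.947042924960893 tilt [-0.0015  0.0021 -1.    ] shift [ -1.995    1.496  123.1461] wz -0.004414933825646762
```

View pics/w3.png

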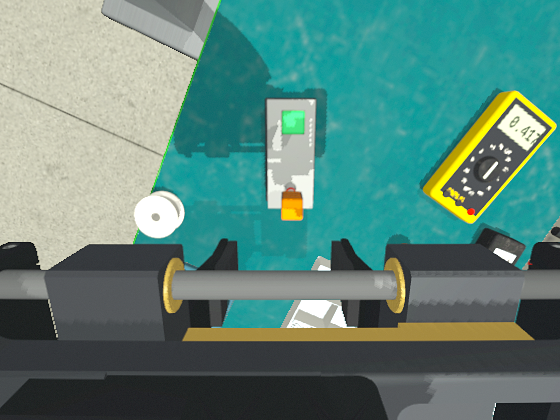

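Orange grip top face centre is at about (292, 208) and green at (293, 122). Both are square to the holder and the fingers, within 2 mm of prediction. I descend and grip.

>>> {"fn": "jog_arm", "kwargs": {
  "increments": [
    {"tx":0,"ty":1,"tz":30,"wx":0,"wy":0,"wz":0,"gripper":0.6},
    {"tx":0,"ty":1,"tz":60,"wx":0,"wy":0,"wz":0,"gripper":0.6},
    {"tx":0,"ty":1,"tz":90,"wx":0,"wy":0,"wz":0,"gripper":0.6},
    {"tx":0,"ty":1,"tz":115,"wx":0,"wy":0,"wz":0,"gripper":0.6},
    {"tx":0,"ty":1,"tz":125,"wx":0,"wy":0,"wz":0,"gripper":0.6}
  ]
}}

```text
time: 7.58
position: [0.5067, -0.2954, 0.1114]
tool_rot: [-1.682, -2.646, -0.001]
ft_force: [-0.2, 0.5, -0.3]
grip_width: 0.597
grip_force: 0.0
```

>>> {"fn": "jog_arm", "kwargs": {
  "increments": [
    {"tx":0,"ty":0,"tz":0,"wx":0,"wy":0,"wz":0,"gripper":0},
    {"tx":0,"ty":0,"tz":0,"wx":0,"wy":0,"wz":0,"gripper":0},
    {"tx":0,"ty":0,"tz":0,"wx":0,"wy":0,"wz":0,"gripper":0},
    {"tx":0,"ty":0,"tz":0,"wx":0,"wy":0,"wz":0,"gripper":0},
    {"tx":0,"ty":0,"tz":0,"wx":0,"wy":0,"wz":0,"gripper":0}
  ],
  "grip_force": 15
}}

```text
time: 8.0
position: [0.5096, -0.2991, 0.1173]
tool_rot: [1.687, 2.647, -0.0]
ft_force: [0.0, 0.3, -0.9]
grip_width: 0.305
grip_force: 0.0
```

>>> {"fn": "jog_arm", "kwargs": {
  "increments": [
    {"tx":0,"ty":0,"tz":0,"wx":0,"wy":0,"wz":0,"gripper":0},
    {"tx":0,"ty":0,"tz":0,"wx":0,"wy":0,"wz":0,"gripper":0},
    {"tx":0,"ty":0,"tz":0,"wx":0,"wy":0,"wz":0,"gripper":0},
    {"tx":0,"ty":0,"tz":0,"wx":0,"wy":0,"wz":0,"gripper":0},
    {"tx":0,"ty":0,"tz":0,"wx":0,"wy":0,"wz":0,"gripper":0}
  ],
  "grip_force": 20
}}

```text
time: 8.42
position: [0.5091, -0.2991, 0.1164]
tool_rot: [1.688, 2.648, -0.001]
ft_force: [-1.3, 0.1, 6.1]
grip_width: 0.207
grip_force: 20.0
```

Run:
```python
from h import *
w=img('wrist','w4');print(w['fx'],w['fy'],w['cx'],w['cy'],w['k1'])
s=ctrl.get_state();print(s['ft_force'],s['torque'],s['grip_width'],s['grip_force'])
togo((.5094,-.299,.116),25.2)
```

```text
312.42980749689997 312.42980749689997 283.87128832082556 208.74360808092055 -0.013116403561355666
[-1.2638  0.0769  5.0308] [-0.0838  0.1018  0.0127] 0.206340255180054 19.966338799131336
t 8.4667 pos [ 0.5091 -0.2991  0.1165] yhead 24.97344065606706 tilt [ 0.001  -0.0011 -1.    ] shift [-0.0492  0.3576  0.4569] wz -0.003954206502788055
```

View pics/w4.png

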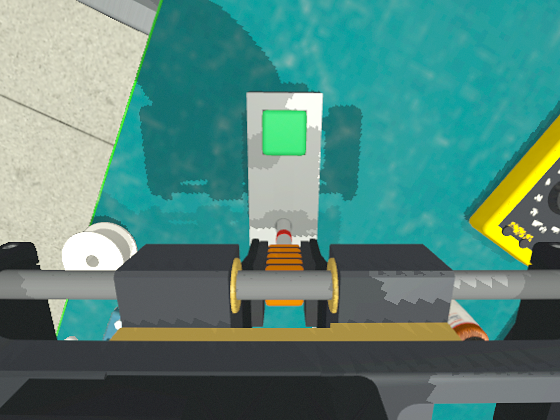

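Gripped: the opening is 17.96 mm, which is the grip's width. Green is at (284.5, 133) and the red ring at (284, 233). I lift straight up.

>>> {"fn": "jog_arm", "kwargs": {
  "increments": [
    {"tx":0,"ty":0,"tz":-8,"wx":0,"wy":0,"wz":0,"gripper":0},
    {"tx":0,"ty":0,"tz":-20,"wx":0,"wy":0,"wz":0,"gripper":0},
    {"tx":0,"ty":0,"tz":-35,"wx":0,"wy":0,"wz":0,"gripper":0},
    {"tx":0,"ty":0,"tz":-50,"wx":0,"wy":0,"wz":0,"gripper":0},
    {"tx":0,"ty":0,"tz":-65,"wx":0,"wy":0,"wz":0,"gripper":0}
  ],
  "grip_force": 25
}}

```text
time: 8.88
position: [0.5083, -0.2982, 0.1816]
tool_rot: [-1.688, -2.649, -0.0]
ft_force: [-0.5, 0.2, -0.7]
grip_width: 0.206
grip_force: 25.0
```

>>> {"fn": "jog_arm", "kwargs": {
  "increments": [
    {"tx":0,"ty":0,"tz":-18,"wx":0,"wy":0,"wz":0,"gripper":0},
    {"tx":0,"ty":0,"tz":-36,"wx":0,"wy":0,"wz":0,"gripper":0},
    {"tx":0,"ty":0,"tz":-54,"wx":0,"wy":0,"wz":0,"gripper":0},
    {"tx":0,"ty":0,"tz":-70,"wx":0,"wy":0,"wz":0,"gripper":0},
    {"tx":0,"ty":0,"tz":-75,"wx":0,"wy":0,"wz":0,"gripper":0}
  ]
}}

```text
time: 9.3
position: [0.5096, -0.2987, 0.2589]
tool_rot: [1.686, 2.646, 0.0]
ft_force: [1.2, -0.4, -0.8]
grip_width: 0.203
grip_force: 25.0
```

Run:
```python
from h import *
a=cv2.imread('pics/w4.png').astype(int)
w=img('wrist','w5')
s=ctrl.get_state();print(s['ft_force'],s['grip_width'],s['grip_force'])
# red ring blob in wrist pic and what the model expects for x offset 0
hsv=cv2.cvtColor(w['color'],cv2.COLOR_BGR2HSV)
m=((hsv[...,0]<6)|(hsv[...,0]>174))&(hsv[...,1]>150)&(hsv[...,2]>60)
ys,xs=np.nonzero(m[150:262,230:340]);print('red',xs.min()+230,xs.max()+230,xs.mean()+230,ys.min()+150,ys.max()+150,ys.mean()+150,len(xs)) if len(xs) else print('none')
M=R.from_rotvec(s['tool_rot']).as_matrix()
for dx in(-3,0,3):
  print(dx,[proj(w,np.array(s['position'])+M@(np.array([dx+o,0,106.5-h])*1e-3)) for o,h in((5,71),(5,79),(3,0))])
togo((.527,.0208,.256),None)
```

```text
[-0.1771 -0.207  -0.2226] 0.2039468992164218 24.959043675335124
red 277 290 283.64150943396226 230 236 232.49056603773585 53
-3 [array([284.304 , 233.5577]), array([284.3274, 237.787 ]), array([284.1531, 208.5006])]
0 [array([284.3056, 229.3089]), array([284.3292, 233.3918]), array([284.1538, 205.2376])]
3 [array([284.3072, 225.0275]), array([284.3309, 228.9613]), array([284.1546, 201.956 ])]
t 9.35 pos [ 0.5096 -0.2988  0.2585] yhead 24.99840872666381 tilt [ 0.0032 -0.002  -1.    ] shift [282.2772 150.7933   1.9352] wz None
```

>>> {"fn": "jog_arm", "kwargs": {
  "increments": [
    {"tx":20,"ty":11,"tz":0,"wx":0,"wy":0,"wz":0,"gripper":0},
    {"tx":50,"ty":27,"tz":0,"wx":0,"wy":0,"wz":0,"gripper":0},
    {"tx":80,"ty":43,"tz":0,"wx":0,"wy":0,"wz":0,"gripper":0},
    {"tx":110,"ty":59,"tz":0,"wx":0,"wy":0,"wz":0,"gripper":0},
    {"tx":140,"ty":75,"tz":0,"wx":0,"wy":0,"wz":0,"gripper":0}
  ]
}}

```text
time: 9.77
position: [0.5166, -0.1383, 0.2545]
tool_rot: [-1.688, -2.647, 0.001]
ft_force: [0.7, -0.1, -0.9]
grip_width: 0.206
grip_force: 25.0
```

>>> {"fn": "jog_arm", "kwargs": {
  "increments": [
    {"tx":35,"ty":19,"tz":0,"wx":0,"wy":0,"wz":0,"gripper":0},
    {"tx":70,"ty":38,"tz":0,"wx":0,"wy":0,"wz":0,"gripper":0},
    {"tx":105,"ty":56,"tz":0,"wx":0,"wy":0,"wz":0,"gripper":0},
    {"tx":130,"ty":69,"tz":0,"wx":0,"wy":0,"wz":0,"gripper":0},
    {"tx":142,"ty":76,"tz":0,"wx":0,"wy":0,"wz":0,"gripper":0}
  ]
}}

```text
time: 10.18
position: [0.5251, 0.0266, 0.255]
tool_rot: [-1.678, -2.653, -0.001]
ft_force: [0.6, -0.2, -0.3]
grip_width: 0.204
grip_force: 25.0
```

>>> {"fn": "jog_arm", "kwargs": {
  "increments": [
    {"tx":0,"ty":0,"tz":5,"wx":0,"wy":0,"wz":0,"gripper":0},
    {"tx":0,"ty":0,"tz":15,"wx":0,"wy":0,"wz":0,"gripper":0},
    {"tx":0,"ty":0,"tz":25,"wx":0,"wy":0,"wz":0,"gripper":0},
    {"tx":0,"ty":0,"tz":30,"wx":0,"wy":0,"wz":0,"gripper":0},
    {"tx":0,"ty":0,"tz":30,"wx":0,"wy":0,"wz":0,"gripper":0}
  ]
}}

```text
time: 10.6
position: [0.525, 0.0188, 0.2231]
tool_rot: [-1.69, -2.644, 0.003]
ft_force: [-0.1, -0.5, -1.6]
grip_width: 0.209
grip_force: 25.0
```

Run:
```python
from h import *
w=img('wrist','w6');e=img('side','s6')
s=ctrl.get_state();M=R.from_rotvec(s['tool_rot']).as_matrix();p=np.array(s['position'])
tip=p+M@np.array([-.001,0,.1065]);print('tip est',tip)
for n,c in(('w',w),('s',e)): print(n,'bush',proj(c,(.527,.0208,.108)),'tip',proj(c,tip),'ring',proj(c,tip+[0,0,.075]))
a=cv2.resize(w['color'][120:250,210:360],None,fx=3,fy=3,interpolation=cv2.INTER_CUBIC);b=cv2.resize(e['color'][130:230,230:300],None,fx=4.8,fy=4.8,interpolation=cv2.INTER_CUBIC)
o=np.zeros((490,800,3),np.uint8);o[:a.shape[0],:a.shape[1]]=a;o[:b.shape[0],455:455+b.shape[1]]=b
cv2.imwrite('pics/c6.png',o)
togo((.527,.0208,.2145),None)
```

```text
tip est [0.5264 0.0187 0.1184]
w bush [287.4563 205.2463] tip [285.9371 210.08  ] ring [286.2979 240.7357]
s bush [264.3351 195.9911] tip [263.9411 192.5822] ring [262.7424 162.9038]
t 10.7 pos [0.5261 0.0196 0.2249] yhead 24.871743321907964 tilt [-0.0012  0.0001 -1.    ] shift [ 0.7639  1.3186 10.4125] wz None
```

View pics/c6.png

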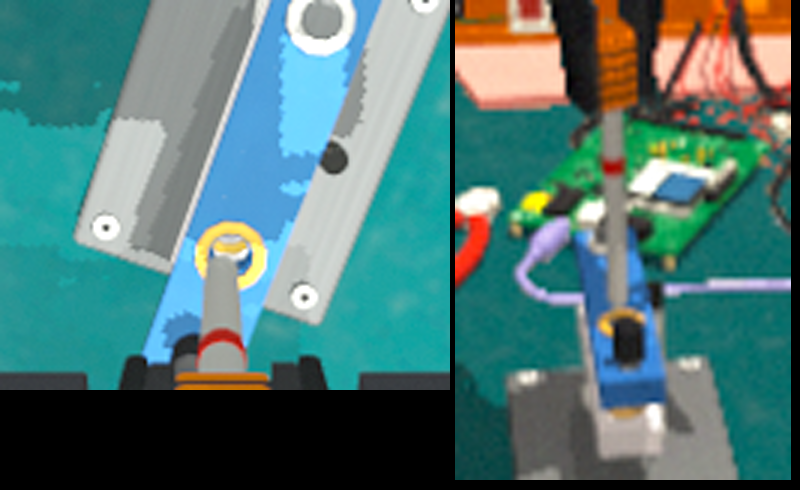

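The upper bushing is at wrist pixel (287, 205.3), as predicted. The rod tip is at about (284.7, 206), so it needs about 2 mm along tool +y. The tip is just above the bushing, so I correct and go down gently.

>>> {"fn": "jog_arm", "kwargs": {
  "increments": [
    {"tx":0,"ty":1,"tz":0,"wx":0,"wy":0,"wz":0,"gripper":0},
    {"tx":0,"ty":2,"tz":0,"wx":0,"wy":0,"wz":0,"gripper":0},
    {"tx":0,"ty":2,"tz":3,"wx":0,"wy":0,"wz":0,"gripper":0},
    {"tx":0,"ty":2,"tz":6,"wx":0,"wy":0,"wz":0,"gripper":0},
    {"tx":0,"ty":2,"tz":8,"wx":0,"wy":0,"wz":0,"gripper":0}
  ]
}}

```text
time: 11.12
position: [0.5281, 0.0216, 0.2172]
tool_rot: [-1.688, -2.649, 0.0]
ft_force: [-0.2, 0.4, 0.2]
grip_width: 0.205
grip_force: 25.0
```

Run:
```python
from h import *
w=img('wrist','w7');e=img('side','s7')
s=ctrl.get_state();M=R.from_rotvec(s['tool_rot']).as_matrix();p=np.array(s['position'])
print(s['ft_force'],s['torque'])
tip=p+M@np.array([0,0,.1065]);print('tip est',tip)
for n,c,roi in(('w',w,(215,250,260,310)),('s',e,(150,180,250,280))):
    g=c['color'][roi[0]:roi[1],roi[2]:roi[3]].astype(float);wt=np.clip(g[...,2]-1.6*np.maximum(g[...,0],g[...,1])-10,0,None)
    if n=='w': wt[g[...,1]>.45*g[...,2]]=0
    else: wt[g[...,1]>.5*g[...,2]]=0
    yy,xx=np.mgrid[roi[0]:roi[1],roi[2]:roi[3]]
    print(n,'red',(xx*wt).sum()/wt.sum(),(yy*wt).sum()/wt.sum(),(wt>0).sum(),'bush',proj(c,(.527,.0208,.108)),'tip',proj(c,tip),'ring front',[proj(c,tip+[0,0,.075]+M@np.array(o)) for o in((.004,0,0),(0,0,0))])
a=cv2.resize(w['color'][170:250,240:330],None,fx=5,fy=5,interpolation=cv2.INTER_CUBIC);b=cv2.resize(e['color'][150:220,240:290],None,fx=6.8,fy=6.8,interpolation=cv2.INTER_CUBIC)
o=np.zeros((480,800,3),np.uint8);o[:a.shape[0],:a.shape[1]]=a;o[:b.shape[0],455:455+b.shape[1]]=b
cv2.imwrite('pics/c7.png',o)
```

```text
[-0.6059  0.0091 -1.6282] [ 0.0047 -0.1031  0.0359]
tip est [0.5278 0.0216 0.1105]
w red 283.05971466392117 232.95105897926166 57 bush [282.6539 207.9981] tip [283.7893 208.3368] ring front [array([283.7938, 232.5729]), array([283.794 , 238.3181])]
s red 265.6087680841737 158.51170539237177 49 bush [264.3351 195.9911] tip [264.6327 194.8676] ring front [array([262.6626, 164.7266]), array([263.4715, 165.4954])]
```

View pics/c7.png

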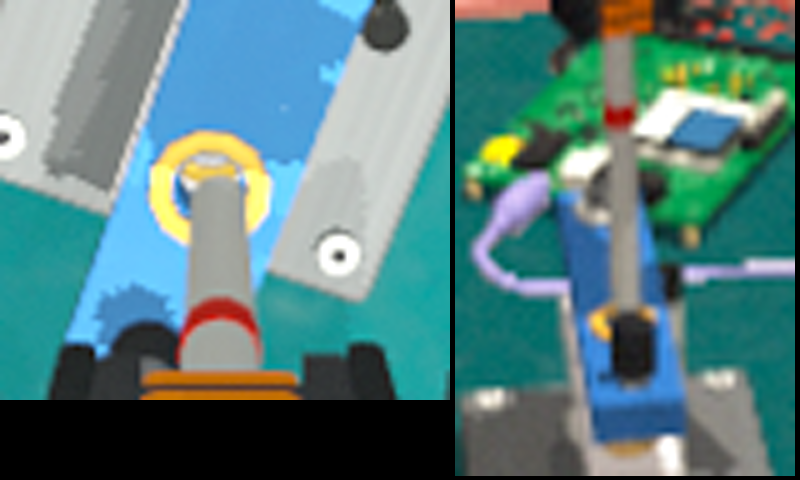

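The tip is right at the mouth. In the crop the brass centre is (210, 188) and the tip about (215, 191), so it is within 1 mm. A small correction, then down.

>>> {"fn": "jog_arm", "kwargs": {
  "increments": [
    {"tx":0.4,"ty":-0.8,"tz":0,"wx":0,"wy":0,"wz":0,"gripper":0},
    {"tx":0.5,"ty":-0.8,"tz":4,"wx":0,"wy":0,"wz":0,"gripper":0},
    {"tx":0.5,"ty":-0.8,"tz":8,"wx":0,"wy":0,"wz":0,"gripper":0},
    {"tx":0.5,"ty":-0.8,"tz":12,"wx":0,"wy":0,"wz":0,"gripper":0},
    {"tx":0.5,"ty":-0.8,"tz":15,"wx":0,"wy":0,"wz":0,"gripper":0}
  ]
}}

```text
time: 11.63
position: [0.527, 0.0215, 0.2018]
tool_rot: [-1.688, -2.649, 0.001]
ft_force: [-0.2, -0.1, -2.2]
grip_width: 0.205
grip_force: 25.0
```

Run:
```python
from h import *
s=ctrl.get_state();print(s['ft_force'],s['torque'],s['grip_width']);togo((.527,.0208,.1395),None)
```

```text
[-0.2473 -0.1343 -2.1822] [-0.0456 -0.1209  0.0058] 0.20457592472077835
t 11.6333 pos [0.527  0.0215 0.2018] yhead 24.97775757721144 tilt [-0.0007 -0.0002 -1.    ] shift [-0.6639 -0.2543 62.3147] wz None
```

>>> {"fn": "jog_arm", "kwargs": {
  "increments": [
    {"tx":0,"ty":0,"tz":4,"wx":0,"wy":0,"wz":0,"gripper":0},
    {"tx":0,"ty":0,"tz":8,"wx":0,"wy":0,"wz":0,"gripper":0},
    {"tx":0,"ty":0,"tz":12,"wx":0,"wy":0,"wz":0,"gripper":0},
    {"tx":0,"ty":0,"tz":16,"wx":0,"wy":0,"wz":0,"gripper":0},
    {"tx":0,"ty":0,"tz":20,"wx":0,"wy":0,"wz":0,"gripper":0}
  ]
}}

```text
time: 12.05
position: [0.5272, 0.0215, 0.1821]
tool_rot: [1.689, 2.649, -0.001]
ft_force: [0.6, -0.8, -1.0]
grip_width: 0.201
grip_force: 25.0
```

Run:
```python
from h import *
s=ctrl.get_state();print(s['ft_force'],s['torque'],s['grip_width']);togo((.527,.0208,.1395),None)
w=img('wrist','w8');e=img('side','s8')
print([proj(c,(.527,.0208,z)) for c in (w,e) for z in (.108,.063)])
a=cv2.resize(w['color'][140:260,230:340],None,fx=4,fy=4,interpolation=cv2.INTER_CUBIC);b=cv2.resize(e['color'][160:230,240:290],None,fx=6.8,fy=6.8,interpolation=cv2.INTER_CUBIC)
o=np.zeros((480,800,3),np.uint8);o[:a.shape[0],:a.shape[1]]=a;o[:b.shape[0],455:455+b.shape[1]]=b
cv2.imwrite('pics/c8.png',o)
```

```text
[ 0.6329 -0.8062 -1.0427] [-0.1593 -0.0416  0.0086] 0.2006339276041762
t 12.05 pos [0.5272 0.0215 0.1821] yhead 24.97545489041513 tilt [-0.0002 -0.0003 -1.    ] shift [-0.5522 -0.4831 42.5757] wz None
[array([283.5843, 220.0303]), array([283.6158, 205.5242]), array([264.3351, 195.9911]), array([264.9974, 212.4379])]
```

View pics/c8.png

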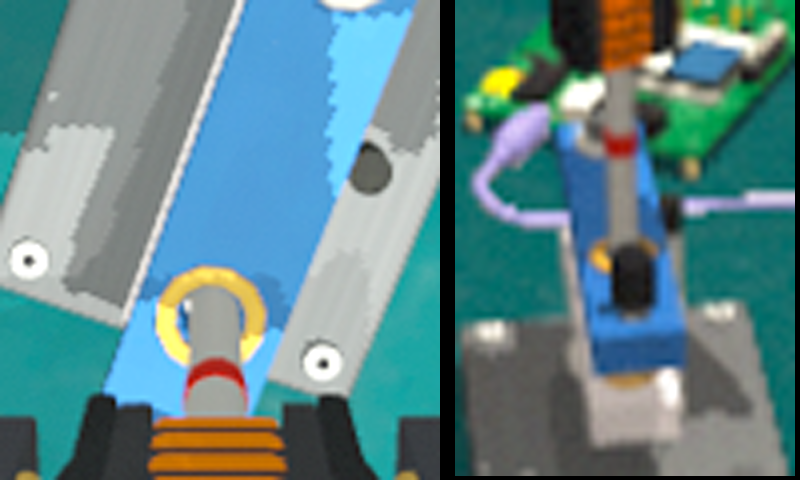

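The rod is inside the upper bushing: brass centre (211, 317), rod line x ≈ 214 in the crop. I continue into the lower one with a 0.5 mm correction.

>>> {"fn": "jog_arm", "kwargs": {
  "increments": [
    {"tx":0,"ty":-0.5,"tz":4,"wx":0,"wy":0,"wz":0,"gripper":0},
    {"tx":0,"ty":-0.5,"tz":8,"wx":0,"wy":0,"wz":0,"gripper":0},
    {"tx":0,"ty":-0.5,"tz":12,"wx":0,"wy":0,"wz":0,"gripper":0},
    {"tx":0,"ty":-0.5,"tz":16,"wx":0,"wy":0,"wz":0,"gripper":0},
    {"tx":0,"ty":-0.5,"tz":19,"wx":0,"wy":0,"wz":0,"gripper":0}
  ]
}}

```text
time: 12.57
position: [0.5267, 0.0215, 0.163]
tool_rot: [-1.688, -2.649, 0.0]
ft_force: [0.0, -0.7, -0.6]
grip_width: 0.203
grip_force: 25.0
```

Run:
```python
from h import *
s=ctrl.get_state();print(s['ft_force'],s['torque'],s['grip_width']);togo((.527,.0208,.1395),None)
```

```text
[ 0.0423 -0.7008 -0.6063] [-0.0633 -0.1784 -0.027 ] 0.20306045564151382
t 12.5667 pos [0.5267 0.0215 0.163 ] yhead 24.98372713238026 tilt [-0.0002  0.     -1.    ] shift [-0.7299 -0.0469 23.4759] wz None
```

>>> {"fn": "jog_arm", "kwargs": {
  "increments": [
    {"tx":0,"ty":0,"tz":4,"wx":0,"wy":0,"wz":0,"gripper":0},
    {"tx":0,"ty":0,"tz":8,"wx":0,"wy":0,"wz":0,"gripper":0},
    {"tx":0,"ty":0,"tz":12,"wx":0,"wy":0,"wz":0,"gripper":0},
    {"tx":0,"ty":0,"tz":16,"wx":0,"wy":0,"wz":0,"gripper":0},
    {"tx":0,"ty":0,"tz":20,"wx":0,"wy":0,"wz":0,"gripper":0}
  ]
}}

```text
time: 12.98
position: [0.5268, 0.0214, 0.1431]
tool_rot: [-1.688, -2.649, 0.0]
ft_force: [-0.1, -1.4, -1.0]
grip_width: 0.206
grip_force: 25.0
```

Run:
```python
from h import *
s=ctrl.get_state();print(s['ft_force'],s['torque'],s['grip_width']);togo((.527,.0208,.1395),None)
w=img('wrist','w9');e=img('side','s9')
print([proj(c,(.527,.0208,z)) for c in (w,e) for z in (.108,.063)])
a=cv2.resize(w['color'][180:260,240:330],None,fx=5,fy=5,interpolation=cv2.INTER_CUBIC);b=cv2.resize(e['color'][160:230,240:290],None,fx=6.8,fy=6.8,interpolation=cv2.INTER_CUBIC)
o=np.zeros((480,800,3),np.uint8);o[:a.shape[0],:a.shape[1]]=a;o[:b.shape[0],455:455+b.shape[1]]=b
cv2.imwrite('pics/c9.png',o)
```

```text
[-0.0852 -1.378  -1.0147] [-0.1392 -0.1031 -0.0076] 0.20559203088528627
t 12.9833 pos [0.5268 0.0214 0.1431] yhead 24.98064681921907 tilt [-0.0001 -0.0001 -1.    ] shift [-0.6614 -0.0592  3.5901] wz None
[array([284.1454, 237.6146]), array([284.0742, 217.9305]), array([264.3351, 195.9911]), array([264.9974, 212.4379])]
```

View pics/c9.png

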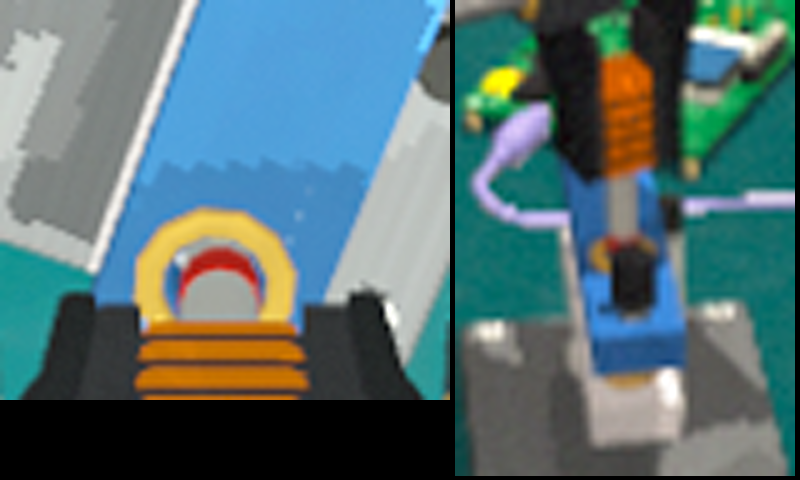

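Run:
```python
from h import *
w=img('wrist');s=ctrl.get_state();M=R.from_rotvec(s['tool_rot']).as_matrix()
for ax in ((.527,.0208),(.5264,.0214)):
  for off in(4,5,6):
    b=np.array([*ax,0])+M@np.array([off*1e-3,0,0])
    print(ax,off,[ (z,round(proj(w,(b[0],b[1],z/1000))[1],1)) for z in(104,108,112,116)])
  print('brass far rim rows',[round(proj(w,np.array([*ax,.108])+M@np.array([r,0,0]))[1],1) for r in(.0072,.011)])
g=w['color'][210:245,282:286].mean(1).astype(int)
for i,r in enumerate(g): print(210+i,r)
```

```text
(0.527, 0.0208) 4 [(104, np.float64(230.5)), (108, np.float64(232.5)), (112, np.float64(234.5)), (116, np.float64(236.7))]
(0.527, 0.0208) 5 [(104, np.float64(229.1)), (108, np.float64(231.0)), (112, np.float64(233.1)), (116, np.float64(235.2))]
(0.527, 0.0208) 6 [(104, np.float64(227.7)), (108, np.float64(229.6)), (112, np.float64(231.6)), (116, np.float64(233.7))]
brass far rim rows [np.float64(227.9), np.float64(222.4)]
(0.5264, 0.0214) 4 [(104, np.float64(229.4)), (108, np.float64(231.3)), (112, np.float64(233.4)), (116, np.float64(235.5))]
(0.5264, 0.0214) 5 [(104, np.float64(228.0)), (108, np.float64(229.9)), (112, np.float64(231.9)), (116, np.float64(234.0))]
(0.5264, 0.0214) 6 [(104, np.float64(226.5)), (108, np.float64(228.5)), (112, np.float64(230.5)), (116, np.float64(232.5))]
brass far rim rows [np.float64(226.8), np.float64(221.3)]
210 [218 160  80]
211 [218 160  79]
212 [218 160  79]
213 [219 161  79]
214 [199 143  69]
215 [192 138  67]
216 [193 138  68]
217 [193 139  71]
218 [193 139  70]
219 [193 138  70]
220 [194 136  67]
221 [200 135  61]
222 [137 147 160]
223 [ 80 181 215]
224 [ 89 205 239]
225 [ 90 204 238]
226 [ 86 196 229]
227 [ 79 193 227]
228 [150 175 182]
229 [106 113 167]
230 [ 39  47 172]
231 [ 23  34 172]
232 [ 25  35 171]
233 [ 33  46 204]
234 [149 157 180]
235 [162 170 164]
236 [161 168 163]
237 [160 167 164]
238 [161 168 165]
239 [160 167 164]
240 [159 167 164]
241 [159 167 164]
242 [161 168 165]
243 [168 170 162]
244 [ 90 128 189]
```

The ring's red band spans rows 229–234, which puts its centre about 1–3 mm above the bushing top. I lower it 2 mm and settle.

>>> {"fn": "jog_arm", "kwargs": {
  "increments": [
    {"tx":0,"ty":0,"tz":1,"wx":0,"wy":0,"wz":0,"gripper":0},
    {"tx":0,"ty":0,"tz":2,"wx":0,"wy":0,"wz":0,"gripper":0},
    {"tx":0,"ty":0,"tz":2,"wx":0,"wy":0,"wz":0,"gripper":0},
    {"tx":0,"ty":0,"tz":2,"wx":0,"wy":0,"wz":0,"gripper":0},
    {"tx":0,"ty":0,"tz":2,"wx":0,"wy":0,"wz":0,"gripper":0}
  ]
}}

```text
time: 13.55
position: [0.5269, 0.0214, 0.1416]
tool_rot: [1.688, 2.649, -0.0]
ft_force: [0.2, -0.6, -1.0]
grip_width: 0.201
grip_force: 25.0
```

>>> {"fn": "jog_arm", "kwargs": {
  "increments": [
    {"tx":0,"ty":0,"tz":0,"wx":0,"wy":0,"wz":0,"gripper":0},
    {"tx":0,"ty":0,"tz":0,"wx":0,"wy":0,"wz":0,"gripper":0},
    {"tx":0,"ty":0,"tz":0,"wx":0,"wy":0,"wz":0,"gripper":0},
    {"tx":0,"ty":0,"tz":0,"wx":0,"wy":0,"wz":0,"gripper":0},
    {"tx":0,"ty":0,"tz":0,"wx":0,"wy":0,"wz":0,"gripper":0}
  ]
}}

```text
time: 13.97
position: [0.5269, 0.0214, 0.1416]
tool_rot: [1.688, 2.649, -0.0]
ft_force: [0.1, -1.2, -1.1]
grip_width: 0.207
grip_force: 25.0
```

Run:
```python
from h import *
s=ctrl.get_state();print(s['time'],s['position'],s['ft_force'],s['torque'],s['grip_width'],s['grip_force'],np.abs(s['qd']).max())
w=img('wrist');g=w['color'][222:242,282:286].mean(1).astype(int)
print([(222+i,*r) for i,r in enumerate(g)])
print(ctrl.close_job())
```

```text
13.9667 [0.5269 0.0214 0.1416] [ 0.1254 -1.2056 -1.0625] [-0.2233 -0.1779 -0.0175] 0.20652292890686622 24.95940684922971 0.0015106824122378057
[(222, np.int64(150), np.int64(144), np.int64(139)), (223, np.int64(87), np.int64(169), np.int64(201)), (224, np.int64(88), np.int64(203), np.int64(237)), (225, np.int64(92), np.int64(206), np.int64(239)), (226, np.int64(87), np.int64(198), np.int64(231)), (227, np.int64(81), np.int64(193), np.int64(228)), (228, np.int64(131), np.int64(182), np.int64(196)), (229, np.int64(95), np.int64(117), np.int64(172)), (230, np.int64(41), np.int64(48), np.int64(172)), (231, np.int64(22), np.int64(33), np.int64(172)), (232, np.int64(26), np.int64(36), np.int64(171)), (233, np.int64(35), np.int64(46), np.int64(203)), (234, np.int64(147), np.int64(155), np.int64(182)), (235, np.int64(162), np.int64(169), np.int64(164)), (236, np.int64(161), np.int64(168), np.int64(163)), (237, np.int64(161), np.int64(168), np.int64(164)), (238, np.int64(160), np.int64(167), np.int64(164)), (239, np.int64(160), np.int64(167), np.int64(164)), (240, np.int64(160), np.int64(168), np.int64(164)), (241, np.int64(159), np.int64(167), np.int64(163))]
the job is handed in; nothing more can be done
None
```

The job is handed in at about 14 s of the 51 s allowed, with no verdict returned. The upper arm is at its stop and the rod hangs at rest in the gripper (25 N) through both bushings. The red ring's centre is at the upper bushing's top to within about 3 mm by my measurement.

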